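# Mix, seat and open a safety-capped flavouring bottle, keeping the cap in hand

## Task

The flavouring has settled: lift the square amber bottle off the counter, tip it to about 45 degrees for a moment to mix it, bring it upright again and set it fully home in the square well of the dark wood stand, which keeps it from turning. Then press its black safety cap down, twist it anticlockwise until it is free, lift it off and finish while still holding it level some 5 cm above the open neck, directly over it so that drips fall back into the bottle. The bottle stays upright in its well, and the dish, the spread jar and the round card box nearby are left where they are.

Things in the scene. Friction and masses are not known exactly. Their poses are not given: they have to be found in the camera images.
- bottle: flavouring bottle, amber glass, 320 g, loose, upright on the counter, cap locked on: square column 52 x 52 mm, flat faces from z = 5 to 83 mm, round shoulder to 95 mm, round neck 32 mm in diameter inside the cap, rim at 120 mm; small paper label on the -x face. Origin: centre of its underside; z up out of the neck, x and y square to the faces.
- cap: the bottle's black push-and-turn safety cap, a ribbed upside-down cup 47 mm in diameter and 29.5 mm high, 57 g. Origin: centre of its lower, open rim; z up. Locked, its origin is 101 mm above the bottle's origin and its x axis points as the bottle's. Three lugs inside it sit in notches under flanges of the neck; a sprung disc inside holds it up.
- cap_top (a point): centre of the cap's closed top. To free the cap: press it down about 4 mm (3 mm, 8.5 N clears the notches; stop at 5.5 mm, 12 N), keep it pressed while turning anticlockwise seen from above: free from 40 degrees, best 60, hard stop at 80 (also free). Then lift. It does not turn clockwise; unpressed it neither turns nor lifts.
- bottle_rim (a point): centre of the rim of the bottle's neck, 120 mm above the bottle's origin, fixed to the bottle and hidden in the cap while that is on.
- stand: dark wood bottle stand, heavy, does not move: block 92 x 92 x 40 mm with a square well in its top; on its +y side a low trough (44 mm wide, 22 mm high) in which a short glass pipette lies. Origin: centre of the block's underside, below the middle of the well; x and y square to the well.
- well (a point): centre of the floor of the stand's square well, 8 mm above the counter, axes as the stand's. The well is 56 x 56 mm (2 mm play each side of the bottle), chamfered 3 mm at its mouth, which is 40 mm above the counter. The bottle fits in any of four quarter turns and cannot turn in it; fully home, its origin is at this point.
- sample_dish: bystander: small white tasting dish with three squares of chocolate, 67 mm in diameter, 15 mm high, loose, near the counter's right end. Origin: centre of its underside.
- spread_jar: bystander: glass jar of spread with black lid, 62 mm in diameter, 78 mm high, loose, behind the right side of the work. Origin: centre of its underside.
- drum: bystander: round card box, 73 mm in diameter, 44 mm high, loose, behind the left side of the work. Origin: centre of its underside.
Mind the look-alikes: they are no part of the job. What is meant by the cap is not turquoise, and is the larger of those in its own colour.

How it is judged:
On the way, in this order (a step that is already met when the one before it is completed fails the run):
1. the bottle is lifted clear of the counter and tipped to about 45 degrees (35 to 57) for a moment (height (world z) of bottle above 0.03 m and angle between bottle's own z axis and vertical between 0.61 and 1 rad), for 0.3 s.
2. the bottle stands upright and fully home in the stand's well, its cap still locked and not pressed (horizontal distance between bottle and well below 0.006 m and z of bottle in the frame of well below 0.003 m and angle between bottle's own z axis and vertical below 0.06 rad and z of cap in the frame of bottle between 0.0995 and 0.103 m), for 0.1 s.
3. with the bottle home in the well, the cap is pressed down (2 mm or more) (horizontal distance between bottle and well below 0.006 m and z of bottle in the frame of well below 0.003 m and angle between bottle's own z axis and vertical below 0.06 rad and z of cap in the frame of bottle below 0.099 m), for 0.1 s.
At the end, for the whole second after the job is handed in: The gripper holds the cap still and level (11 degrees), its lower rim 25 to 120 mm above the bottle's rim and within 25 mm of straight above it, not touching the bottle, which is at rest, upright (3 degrees) and fully home in the well (3 mm in height, 6 mm sideways) (z of cap in the frame of bottle_rim between 0.025 and 0.12 m and horizontal distance between cap and bottle_rim below 0.025 m and angle between cap's own z axis and vertical below 0.2 rad and contact force between cap and the fingers above 1 N and contact force between cap and bottle below 0.1 N and linear speed of each of cap, bottle below 0.03 m/s and horizontal distance between bottle and well below 0.006 m and z of bottle in the frame of well below 0.003 m and angle between bottle's own z axis and vertical below 0.06 rad); the arm keeps its last pose, push and grip.
It fails at once if the bottle is tipped past 70 degrees (angle between bottle's own z axis and vertical above 1.22 rad).
It fails at once if the cap comes off while the bottle is not in the stand (z of cap in the frame of bottle above 0.112 m and z of bottle in the frame of well above 0.02 m).
It fails at once if the tasting dish is moved by more than 25 mm (distance of sample_dish from where it was at the start of the episode above 0.025 m).
It fails at once if the spread jar is moved by more than 25 mm (distance of spread_jar from where it was at the start of the episode above 0.025 m).
It fails at once if the round card box is moved by more than 25 mm (distance of drum from where it was at the start of the episode above 0.025 m).
It also fails if it takes over 48 s, if anything falls off the work surface, if the arm or the gripper's body presses on something with over 40 N, if the wrist force passes 120 N, or if a joint passes its speed limit or range.

## Robot

A 6-joint arm with a two-finger parallel gripper is mounted at the origin on a cart in front of the work surface, level with it; the furniture and walls round the work are solid. World frame = base frame: x ahead of the robot, y to its left, z up, the work surface at z = 0. Lengths are in m, angles in rad, forces in N, time in s.
With the tool pointing down it reaches from about 0.2 to 0.875 m from the base axis. Payload 3.4 kg.
Tool frame: the origin (TCP) lies on the centre line of the jaws, within the pads' length; the fingertips stand 17 mm ahead of it and the grasp point (between the pads) lies 2 mm behind it; z points along the fingers, y is the line along which they close (so a half turn about z gives the same grasp; the last joint's range is limited). The gripper opens to 94 mm and grips with 3 to 60 N. Pads are 16 mm wide; open, the fingers measure 119 mm over their backs; the gripper's body (75 mm by 177 mm) begins 78 mm behind the grasp point.
Start: joints at [1.174, 0.276, 1.505, -0, 1.361, -0.121], TCP at [0.157, 0.553, 0.222] pointing down, gripper open.
Joint ranges: [-2.89, 2.89], [-0.75, 2.08], [0.22, 2.7], [-1.18, 4.32], [0.11, 2.71], [-2.7, 2.7]. Speed limits (rad/s): [2.57, 2.57, 3.14, 3.14, 3.14, 3.14].

## Interface

Orientations are given as [roll, pitch, yaw] about the fixed x, y, z axes, in that order (R = Rz(yaw) Ry(pitch) Rx(roll)).
In Python, from station import manip gives the robot as it stands.
- The arm moves only by the tool play_rows, never from a script. Its argument "targets" is a list of rows, each a list of 3 entries, a list of its own where there are three numbers: the shift along the world's x, y, z in mm, then the turn, a rotation vector about the world's x, y, z in rad, then the closure, from -1 (fully open) to 1 (shut), so that 0 is half open. In form: [[[tx, ty, tz], [ax, ay, az], hand], ...]. A call has 1 to 10 rows; each row is the pose to reach, as a shift and turn from the pose commanded when the call began; what a row does not reach only later rows make up. A row lasts 1/8 s, in which the tool goes at most 62.5 mm and 10.7 degrees, less where a joint would pass 70% of its speed; a pose out of reach is approached as far as the arm can. A call with a gripper value outside its range is refused whole. The fingers move at their own pace and stop on an object; "squeeze" is the grip in N (left out, the last holds). Time passes only in rows, so rows that repeat a pose let the fingers close. It gives the time, the measured TCP pose, the force, the opening and the grip force at its end, in the units of the state.
- manip.get_obs(): the state, without advancing time (a new reading comes with each control period).
- manip.capture(name): name is "scene" or "top"; returns a dict with "pixels" (420x560x3 uint8, blue, green, red), "z_map" (420x560 float32, m along the optical axis (not along the pixel's ray), 0 where there is no reading), "fx", "fy", "cx", "cy" (pixels), "rvec" (rotation vector, rad) and "tvec" (3), from world to camera coordinates, as OpenCV has them. Camera axes: x right, y down, z forward; pixel columns grow to the right and rows downward; lengths in m; the calibration is good to about 2 mm. A picture is of the moment at which its call begins.
- manip.job_done(): hands the job in; it is judged then, once.
Trained networks look in a picture, given as the dict that the camera call returned (one of the last four; its "shot" number tells which), for a name from the list of things; names that differ only in an ending like _2 or _b are one class to them, and where a whole thing is asked for, a point or a joint stands for the part that bears it (a point fixed in the world has none). Each returns a list of dicts, best first, with "confidence" (0 to 1); they miss things now and then, are a little off and sometimes report something else, mostly with a low value. They report only what shows in the picture. A call takes as long as a camera call. They do not tell look-alikes from the thing itself.
- manip.silhouettes(picture, target): "pixels" (420x560 bool, what is visible of it) and "box" ([left, top, right, bottom] in pixels, round what is visible of it).
- manip.place_of(picture, target): "centre" ([column, row] in pixels: a listed point, or the origin of a listed thing).
The state is a dict: "time": time; "joint_positions": joint angles; "dq": joint speeds; "effort": joint torques, N m; "ee_pos": TCP position; "tcp_rot": TCP orientation; "contact_force": force on the tool from outside, world axes, zero at the start; "wrist_torque": the same for the moment, N m; "width": finger opening in m; "finger_force": force on a finger pad.
Only numpy, scipy, OpenCV 4.12 (cv2) and the standard library are available. Lean on these libraries where they do the work, as an engineer would, in place of code of your own. Each camera call takes 0.05 s, during which the arm holds its last target. There are 200 camera calls.

## Working session

There is one attempt and no reset: what is moved stays moved. The work goes in short steps, Python scripts to look and compute and a tool call to move; the robot and the scene stay as the last step left them, time stands still between calls to the robot, and variables do not carry over. Pictures are saved under pics/ and viewed, at most 10 in all, crops included, and the job is handed in when it is done.

Besides the shell and the picture viewer there is one more tool, called as a command line: name --argument value ..., lists and objects as JSON in quotes. play_rows: Moves the arm, as the interface text tells. Its arguments: {"type":"object","properties":{"targets":{"type":"array","items":{"type":"array"}},"squeeze":{"type":"number"}},"required":["targets"]}

```bash
mkdir -p pics
cat > h.py <<'E'
import numpy as np, cv2
from station import manip
def w2c(p):
    return cv2.Rodrigues(np.array(p['rvec'],float))[0], np.array(p['tvec'],float).ravel()
def cloud(p):
    R,t=w2c(p); z=p['z_map']; v,u=np.indices(z.shape)
    c=np.stack([(u-p['cx'])/p['fx']*z,(v-p['cy'])/p['fy']*z,z],-1)
    w=(c-t)@R; w[z<=0]=np.nan; return w
def at_h(p,uv,h):
    R,t=w2c(p); d=R.T@np.array([(uv[0]-p['cx'])/p['fx'],(uv[1]-p['cy'])/p['fy'],1]); o=-R.T@t
    return o+d*(h-o[2])/d[2]
E
python3 - <<'E'
from h import *
np.set_printoptions(precision=4,suppress=True)
for n in ['top','scene']:
    p=manip.capture(n); cv2.imwrite(f'pics/{n}0.png',p['pixels']); W=cloud(p)
    np.savez(f'{n}0.npz',**{k:v for k,v in p.items()})
    for o,h in [('bottle',0),('cap',.101),('cap_top',.1305),('stand',0),('well',.008),('sample_dish',0),('spread_jar',0),('drum',0)]:
        try: r=manip.place_of(p,o)
        except Exception as e: print(o,e); r=[]
        for d in r[:3]: print(n,o,round(d['confidence'],2),np.round(d['centre'],1),at_h(p,d['centre'],h))
        try: s=manip.silhouettes(p,o)
        except Exception as e: s=[]
        for d in s[:3]:
            w=W[d['pixels']]; w=w[~np.isnan(w[:,0])]
            if len(w): print('   sil',round(d['confidence'],2),d['box'],len(w),np.percentile(w,2,axis=0),np.percentile(w,98,axis=0))
print(manip.get_obs())
E
```

```text
top bottle 0.77 [336.6 234.1] [ 0.4978 -0.0694  0.    ]
   sil 0.68 [323.9, 220.9, 348.4, 244.6] 228 [ 0.47   -0.083   0.0129] [ 0.5208 -0.0387  0.091 ]
   sil 0.19 [328.3, 151.6, 357.1, 182.2] 707 [ 0.6269 -0.1037  0.0089] [ 0.6851 -0.0465  0.0814]
top cap 0.92 [342.5 231.1] [ 0.497  -0.0672  0.101 ]
top cap 0.62 [339.9 271.9] [ 0.4062 -0.0621  0.101 ]
top cap 0.54 [299.3 223.4] [0.5117 0.03   0.101 ]
   sil 0.91 [334.5, 219.0, 356.3, 241.3] 392 [ 0.4771 -0.0872  0.1144] [ 0.519  -0.0441  0.1343]
   sil 0.54 [332.1, 259.8, 352.2, 277.5] 303 [ 0.3912 -0.0976  0.0178] [ 0.4316 -0.0555  0.0331]
   sil 0.5 [294.2, 218.3, 306.3, 232.4] 185 [0.4963 0.008  0.0008] [0.5303 0.0403 0.0264]
top cap_top 0.62 [343.8 226.7] [ 0.5042 -0.0651  0.1305]
top cap_top 0.62 [343. 269.] [ 0.4129 -0.064   0.1305]
top cap_top 0.58 [300.  223.6] [0.5083 0.0303 0.1305]
   sil 0.82 [332.7, 220.8, 355.3, 239.9] 381 [ 0.4764 -0.0861  0.1115] [ 0.5188 -0.0441  0.1343]
   sil 0.71 [289.2, 220.0, 306.1, 233.0] 155 [0.4967 0.0091 0.0142] [0.5279 0.0402 0.0264]
   sil 0.64 [333.2, 261.7, 352.2, 280.5] 317 [ 0.3888 -0
[... 2450 characters left out ...]
9] [0.6756 0.3724 0.    ]
   sil 0.94 [210.6, 138.1, 240.9, 169.7] 658 [0.626  0.3225 0.0023] [0.69   0.3874 0.0469]
   sil 0.19 [321.7, 221.3, 347.8, 250.9] 527 [ 0.4745 -0.0919  0.1048] [ 0.5175 -0.0486  0.1331]
{'time': 1.7, 'joint_positions': array([ 1.174 ,  0.2759,  1.5049,  0.    ,  1.3607, -0.121 ]), 'dq': array([ 0.0006, -0.0001,  0.002 ,  0.0006, -0.0005,  0.0005]), 'effort': array([  0.    , -40.4469, -23.7488,   0.0701,   0.0253,  -0.    ]), 'ee_pos': array([0.1566, 0.5533, 0.2225]), 'tcp_rot': array([3.1415, 0.    , 2.8658]), 'contact_force': array([ 0.5318, -0.0956,  0.6865]), 'wrist_torque': array([-0.0332,  0.0057, -0.0107]), 'finger_force': 0.0, 'width': 0.09391383792043233}
```

View pics/top0.png

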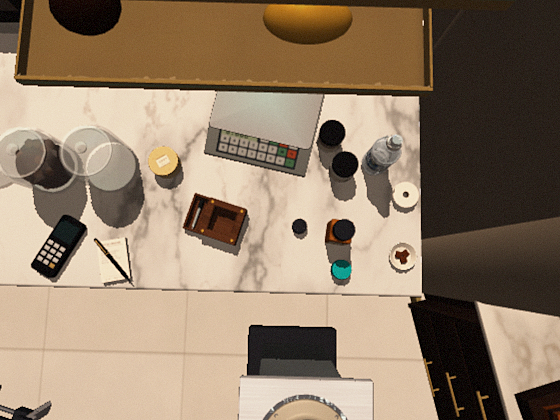

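View pics/scene0.png

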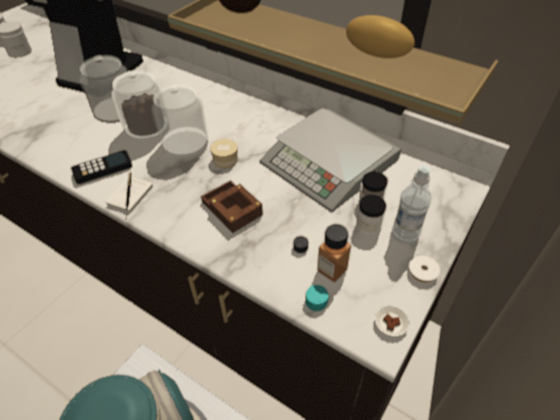

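The top view shows the amber bottle with its black cap at (342,231). The look-alikes are a small black cap at (299,227) and a turquoise one at (342,270). The stand is at about (217,221), turned in yaw, with its trough to the left. Next I'll measure the yaws.

Run:
```python
from h import *
np.set_printoptions(precision=4,suppress=True)
C={n:cloud(dict(np.load(f'{n}0.npz'))) for n in ['top','scene']}
def sel(W,c,r,z0,z1):
    w=W.reshape(-1,3); w=w[~np.isnan(w[:,0])]
    return w[(np.hypot(w[:,0]-c[0],w[:,1]-c[1])<r)&(w[:,2]>z0)&(w[:,2]<z1)]
for n in C:
    W=C[n]
    w=sel(W,(.52,.21),.075,.034,.05)
    r=cv2.minAreaRect((w[:,:2]*1000).astype(np.float32)); print(n,'stand top',len(w),r,np.median(w[:,2]))
    w=sel(W,(.52,.21),.05,-.01,.02)
    if len(w)>20: print('  floor',len(w),w.mean(0),np.median(w[:,2]))
    w=sel(W,(.497,-.067),.05,.012,.08)
    r=cv2.minAreaRect((w[:,:2]*1000).astype(np.float32)); print(n,'bottle sides',len(w),r)
    w=sel(W,(.497,-.067),.035,.126,.145)
    (c,rr)=cv2.minEnclosingCircle((w[:,:2]*1000).astype(np.float32)); print('  captop',len(w),c,rr,w.mean(0),np.median(w[:,2]))
    w=sel(W,(.66,.12),.09,.01,.4); print('  scale z',np.percentile(w[:,2],[50,95,99.5]))
    w=sel(W,(.52,.07),.3,.15,.5);print('  tall',len(w),np.percentile(w,[1,99],axis=0) if len(w) else '')
# normals of bottle sides from scene
w=sel(C['scene'],(.497,-.067),.05,.012,.08)[:,:2]
# line-fit by best square: search yaw minimising residual to the two visible planes
best=[]
for a in np.radians(np.arange(0,90,1)):
    x=np.array([np.cos(a),np.sin(a)]);y=np.array([-x[1],x[0]])
    for cx in np.arange(.485,.512,.0015):
        for cy in np.arange(-.082,-.052,.0015):
            d=w-[cx,cy]; m=np.maximum(abs(d@x),abs(d@y))-.026
            best.append((np.mean(np.minimum(abs(m),.006)),np.degrees(a),cx,cy))
best.sort(); print(np.array(best[:8]))
w=sel(C['top'],(.52,.21),.075,.034,.05)
best=[]
for n in C:
  w=sel(C[n],(.52,.21),.075,.034,.05)
  for a in np.radians(np.arange(-45,45,1)):
    x=np.array([np.cos(a),np.sin(a)]);y=np.array([-x[1],x[0]])
    for cx in np.arange(.505,.545,.002):
        for cy in np.arange(.19,.23,.002):
            d=w-[cx,cy]; m=np.maximum(abs(d@x),abs(d@y)); best.append((np.mean((m<.046)&(m>.030)),np.degrees(a),cx,cy))
  best.sort(reverse=True); k=[b for b in best if b[0]>=best[0][0]-.01]; print(n,best[0],np.mean(k,0),len(k)); best=[]
```

```text
top stand top 941 ((519.1521606445312, 211.4120330810547), (93.09307861328125, 91.69316101074219), 73.17622375488281) 0.040180856092698954
  floor 548 [0.5192 0.2102 0.0082] 0.008325438546918185
top bottle sides 115 ((487.37225341796875, -53.17436599731445), (68.77278900146484, 34.00904846191406), 37.537147521972656)
  captop 365 (497.9893493652344, -66.467529296875) 23.796104431152344 [ 0.4978 -0.0662  0.1309] 0.1309169227572252
  scale z [0.0431 0.3209 0.3234]
  tall 8934 [[ 0.6654 -0.1618  0.1686]
 [ 0.8176  0.2619  0.3937]]
scene stand top 805 ((520.2544555664062, 209.57015991210938), (97.5687484741211, 94.25504302978516), 73.36321258544922) 0.03954778767957573
  floor 389 [0.5191 0.2094 0.0093] 0.008491257226505098
scene bottle sides 606 ((484.5849609375, -79.70965576171875), (37.242828369140625, 69.41447448730469), 37.57915115356445)
  captop 357 (497.037841796875, -69.97413635253906) 24.495542526245117 [ 0.4961 -0.0696  0.1307] 0.1308229391948891
  scale z [0.0433 0.3183 0.3228]
  tall 5181 [[ 0.6621 -0.177   0.1539]
 [ 0.8169  0.2679  0.3933]]
[[ 0.0006 82.      0.4985 -0.0685]
 [ 0.0006 83.      0.4985 -0.0685]
 [ 0.0007 81.      0.4985 -0.0685]
 [ 0.0007 84.      0.4985 -0.0685]
 [ 0.0007 80.      0.4985 -0.0685]
 [ 0.0008 85.      0.4985 -0.0685]
 [ 0.0009 79.      0.4985 -0.0685]
 [ 0.0009 86.      0.4985 -0.0685]]Traceback (most recent call last):
  File "<stdin>", line 38, in <module>
ValueError: operands could not be broadcast together with shapes (941,3) (2,)
```

Stand centre is about (0.519, 0.210) with yaw −17°; the well floor reads 8 mm, as it should. The bottle is at about (0.498, −0.068) with yaw −7.5°, and its cap top at 0.131 checks out. I'm moving above the bottle now.

play_rows --targets '[[[341,-621,0],[0,0,0.145],-1],[[341,-621,0],[0,0,0.145],-1],[[341,-621,0],[0,0,0.145],-1],[[341,-621,0],[0,0,0.145],-1],[[341,-621,0],[0,0,0.145],-1],[[341,-621,0],[0,0,0.145],-1],[[341,-621,0],[0,0,0.145],-1],[[341,-621,0],[0,0,0.145],-1],[[341,-621,0],[0,0,0.145],-1],[[341,-621,0],[0,0,0.145],-1]]' --squeeze 40

```text
time: 2.95
ee_pos: [0.4582, 0.0035, 0.2229]
tcp_rot: [3.141, 0.001, 3.01]
contact_force: [0.6, 0.2, 0.8]
width: 0.0941
finger_force: 0.0
```

play_rows --targets '[[[40,-71,0],[0,0,0],-1],[[40,-71,0],[0,0,0],-1],[[40,-71,0],[0,0,0],-1],[[40,-71,0],[0,0,0],-1]]'

```text
time: 3.45
ee_pos: [0.4964, -0.0639, 0.2224]
tcp_rot: [3.141, -0.001, 3.012]
contact_force: [-0.1, -0.6, -0.6]
width: 0.0941
finger_force: 0.0
```

```bash
python3 -c "
from h import *
o=manip.get_obs();print(o['time'],o['ee_pos'],o['tcp_rot'],o['joint_positions'])"
```

```text
3.45 [ 0.49638924 -0.0639433   0.2224376 ] [ 3.14050590e+00 -1.13169920e-03  3.01194156e+00] [-2.67916778e-01  1.64047875e-01  1.65565366e+00  9.49361173e-04
  1.32316191e+00 -1.70929468e+00]
```

play_rows --targets '[[[2,-4,-40],[0,0,0],-1],[[2,-4,-80],[0,0,0],-1],[[2,-4,-120],[0,0,0],-1],[[2,-4,-150],[0,0,0],-1],[[2,-4,-164],[0,0,0],-1],[[2,-4,-164],[0,0,0],-1],[[2,-4,-164],[0,0,0],-1]]'

```text
time: 4.32
ee_pos: [0.5004, -0.0693, 0.0597]
tcp_rot: [-3.141, 0.002, 3.011]
contact_force: [0.1, 0.8, 0.3]
width: 0.0939
finger_force: 0.0
```

```bash
python3 -c "
from h import *
for n in ['top','scene']:
    p=manip.capture(n); i=cv2.resize(p['pixels'][170:310,270:430],None,fx=3,fy=3); cv2.imwrite(f'pics/{n}1.png',i)
a=np.hstack([cv2.imread('pics/top1.png'),cv2.imread('pics/scene1.png')]);cv2.imwrite('pics/b1.png',cv2.resize(a,(800,350)))
o=manip.get_obs();print(o['ee_pos'],o['tcp_rot'],o['contact_force'])"
```

```text
[ 0.50039398 -0.06965272  0.05978216] [-3.14131221e+00  2.71423467e-03  3.01101296e+00] [0.23397879 0.30348452 0.67569832]
```

View pics/b1.png

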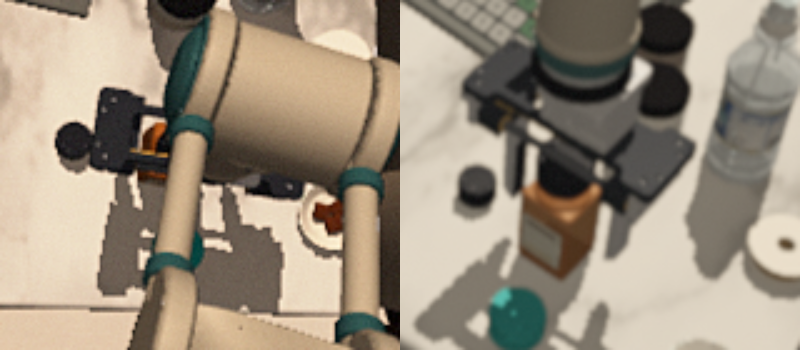

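The crops show the open fingers on either side of the bottle (at (560,225) in the right one), with the cap clear below the gripper body. Closing.

play_rows --targets '[[[0,0,0],[0,0,0],1],[[0,0,0],[0,0,0],1],[[0,0,0],[0,0,0],1],[[0,0,0],[0,0,0],1],[[0,0,0],[0,0,0],1],[[0,0,0],[0,0,0],1]]'

```text
time: 5.18
ee_pos: [0.4994, -0.0691, 0.0585]
tcp_rot: [3.141, -0.0, 3.01]
contact_force: [0.4, 2.6, 1.2]
width: 0.0516
finger_force: 40.0
```

play_rows --targets '[[[0,0,30],[0,0,0],1],[[-10,10,80],[0,0,0],1],[[-20,20,130],[0,0,0],1],[[-30,30,160],[0,-0.15,0],1],[[-30,40,160],[0,-0.32,0],1],[[-30,40,160],[0,-0.48,0],1],[[-30,40,160],[0,-0.64,0],1],[[-30,40,160],[0,-0.79,0],1],[[-30,40,160],[0,-0.79,0],1],[[-30,40,160],[0,-0.79,0],1]]'

```text
time: 6.42
ee_pos: [0.4669, -0.0287, 0.2159]
tcp_rot: [3.009, 0.776, 2.955]
contact_force: [0.6, 0.3, -4.6]
width: 0.0517
finger_force: 40.0
```

play_rows --targets '[[[0,0,0],[0,0,0],1],[[0,0,0],[0,0,0],1],[[0,0,0],[0,0,0],1]]'

```text
time: 6.8
ee_pos: [0.4699, -0.0295, 0.2188]
tcp_rot: [3.011, 0.781, 2.958]
contact_force: [-0.1, -0.4, -4.1]
width: 0.0519
finger_force: 40.0
```

```bash
python3 -c "
from h import *
p=manip.capture('scene'); cv2.imwrite('pics/tip.png',cv2.resize(p['pixels'][100:310,200:480],None,fx=2,fy=2))
o=manip.get_obs();print(o['time'],o['ee_pos'],o['tcp_rot'],o['joint_positions'],o['width'])"
```

```text
6.85 [ 0.4698095  -0.02942382  0.21868591] [3.01098042 0.78140411 2.95799798] [-0.48614282 -0.21341433  2.33161696  0.88085131  0.4455404  -2.62701245] 0.05184047056081883
```

View pics/tip.png

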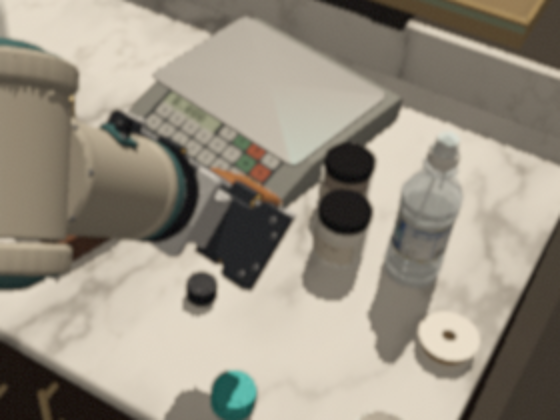

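The bottle is held tipped at 45°, with its end edge showing at (245,185). I'll bring it upright and carry it to the stand.

play_rows --targets '[[[0,0,0],[0,0.16,0],1],[[0,0,0],[0,0.32,0],1],[[0,0,0],[0,0.48,0],1],[[0,20,0],[0,0.64,0],1],[[0,50,0],[0,0.79,0],1],[[10,100,0],[0,0.79,0],1],[[20,150,0],[0,0.79,0],1],[[49,200,0],[0,0.79,0],1],[[49,239,0],[0,0.79,0],1],[[49,239,0],[0,0.79,0],1]]'

```text
time: 8.1
ee_pos: [0.5191, 0.2128, 0.218]
tcp_rot: [3.14, 0.0, 3.014]
contact_force: [-0.7, -0.3, -3.9]
width: 0.0519
finger_force: 40.0
```

play_rows --targets '[[[0,0,-40],[0,0,-0.166],1],[[0,0,-60],[0,0,-0.166],1],[[0,0,-60],[0,0,-0.166],1],[[0,0,-60],[0,0,-0.166],1]]'

```text
time: 8.6
ee_pos: [0.5194, 0.2092, 0.1595]
tcp_rot: [3.141, 0.002, 2.844]
contact_force: [-0.1, 0.3, -2.4]
width: 0.0518
finger_force: 40.0
```

Run:
```python
from h import *
np.set_printoptions(precision=4,suppress=True)
o=manip.get_obs();print(o['time'],o['ee_pos'],o['tcp_rot'],o['joint_positions'],o['width'])
for n in ['scene','top']:
    p=manip.capture(n); np.savez(f'{n}2.npz',**p)
    for t,h in [('bottle',o['ee_pos'][2]-.0585),('well',.008)]:
        for d in manip.place_of(p,t)[:2]: print(n,t,d['confidence'],at_h(p,d['centre'],h))
    if n=='scene':
        W=cloud(p); cv2.imwrite('pics/car.png',cv2.resize(p['pixels'][120:290,150:370],None,fx=3,fy=3))
        s=manip.silhouettes(p,'bottle')
        for d in s[:1]:
            w=W[d['pixels']]; w=w[~np.isnan(w[:,0])]; print(d['confidence'],len(w),np.percentile(w,[2,98],axis=0))
            np.save('bw.npy',w)
```

```text
8.6 [0.5194 0.2092 0.1595] [3.1405 0.0018 2.8442] [ 0.2587  0.2948  1.6404 -0.0001  1.2043 -1.0147] 0.05181977018266906
scene bottle 0.84 [0.5236 0.2169 0.101 ]
scene bottle 0.63 [0.6402 0.3159 0.101 ]
scene well 0.74 [0.5209 0.2132 0.008 ]
0.89 796 [[0.487  0.1758 0.1064]
 [0.5334 0.2325 0.1933]]
top well 0.71 [0.5188 0.2128 0.008 ]
```

View pics/car.png

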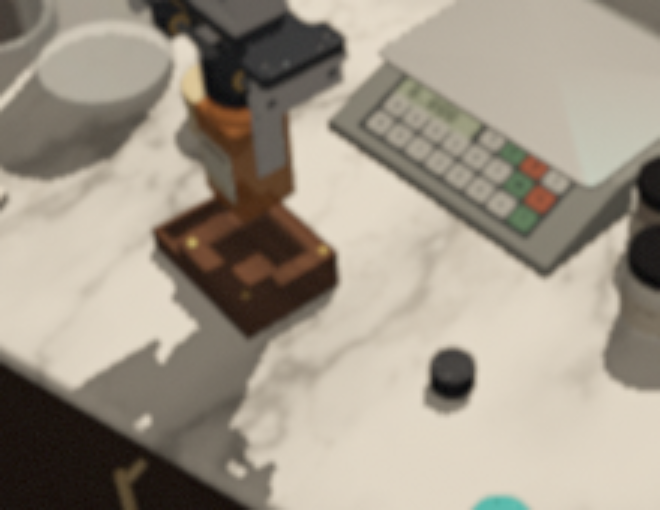

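Run:
```python
from h import *
np.set_printoptions(precision=4,suppress=True)
def fit(w,half,lo,hi,c0):
    w=w[(w[:,2]>lo)&(w[:,2]<hi)][:,:2]; b=[]
    for a in np.radians(np.arange(-30,0,1)):
        x=np.array([np.cos(a),np.sin(a)]);y=np.array([-x[1],x[0]])
        for dx in np.arange(-.008,.0081,.001):
            for dy in np.arange(-.008,.0081,.001):
                d=w-c0-[dx,dy]; m=np.maximum(abs(d@x),abs(d@y))-half
                b.append((np.mean(np.minimum(abs(m),.006)),np.degrees(a),c0[0]+dx,c0[1]+dy))
    b.sort(); return len(w),np.array(b[0]),np.mean(b[:20],0)
print('bottle',fit(np.load('bw.npy'),.026,.108,.178,np.array([.519,.209])))
for n in ['scene0','top0','scene2']:
    W=cloud(dict(np.load(n+'.npz'))).reshape(-1,3); W=W[~np.isnan(W[:,0])]
    w=W[(np.hypot(W[:,0]-.519,W[:,1]-.21)<.07)]
    if 'scene' in n: print(n,'block faces',fit(w[(w[:,1]<.235)&((w[:,0]-.519)*.956-(w[:,1]-.21)*.29<-.03)|((w[:,1]<.185))],.046,.006,.036,np.array([.519,.21])))
    # well floor
    f=w[abs(w[:,2]-.008)<.004]; f=f[np.hypot(f[:,0]-.519,f[:,1]-.21)<.042]
    print(n,'floor',len(f),cv2.minAreaRect((f[:,:2]*1000).astype(np.float32)))
```

```text
bottle (573, array([  0.0008, -18.    ,   0.519 ,   0.207 ]), array([  0.0009, -17.3   ,   0.5186,   0.2074]))
scene0 block faces (387, array([  0.0008, -17.    ,   0.52  ,   0.209 ]), array([  0.001 , -16.9   ,   0.5198,   0.2094]))
scene0 floor 198 ((530.3854370117188, 219.29928588867188), (36.76327896118164, 44.21381378173828), 73.9579086303711)
top0 floor 465 ((520.1166381835938, 212.76043701171875), (52.96384811401367, 54.54179382324219), 73.32452392578125)
scene2 block faces (379, array([  0.0009, -17.    ,   0.52  ,   0.209 ]), array([  0.0011, -16.65  ,   0.5199,   0.2094]))
scene2 floor 197 ((530.4573364257812, 219.18714904785156), (37.0223388671875, 43.503604888916016), 72.16020965576172)
```

Measured with the same camera, the bottle is off the stand by only about (+1, +2) mm and the yaw matches. Lowering into the well.

play_rows --targets '[[[1,2,-25],[0,0,0],1],[[1,2,-45],[0,0,0],1],[[1,2,-55],[0,0,0],1],[[1,2,-62],[0,0,0],1],[[1,2,-69],[0,0,0],1],[[1,2,-76],[0,0,0],1],[[1,2,-82],[0,0,0],1],[[1,2,-82],[0,0,0],1]]'

```text
time: 9.95
ee_pos: [0.5191, 0.2113, 0.076]
tcp_rot: [-3.141, -0.001, 2.845]
contact_force: [0.7, 0.4, -3.7]
width: 0.0521
finger_force: 40.0
```

play_rows --targets '[[[0,0,-4],[0,0,0],1],[[0,0,-8],[0,0,0],1],[[0,0,-10],[0,0,0],1],[[0,0,-10],[0,0,0],1]]'

```text
time: 10.45
ee_pos: [0.5195, 0.2115, 0.0665]
tcp_rot: [3.141, 0.0, 2.845]
contact_force: [-0.0, -0.1, -3.8]
width: 0.0515
finger_force: 40.0
```

play_rows --targets '[[[0,0,-1.5],[0,0,0],1],[[0,0,-1.5],[0,0,0],1],[[0,0,-1.5],[0,0,0],-1],[[0,0,-1.5],[0,0,0],-1],[[0,0,-1.5],[0,0,0],-1],[[0,0,-1.5],[0,0,0],-1],[[0,0,-1.5],[0,0,0],-1]]'

```text
time: 11.32
ee_pos: [0.5194, 0.2115, 0.0649]
tcp_rot: [3.142, -0.0, 2.845]
contact_force: [-0.2, -0.4, -0.3]
width: 0.0935
finger_force: 0.0
```

play_rows --targets '[[[0,0,20],[0,0,0],-1],[[0,0,60],[0,0,0],-1],[[0,0,100],[0,0,0],-1],[[-60,-40,130],[0,0,0],-1],[[-100,-80,130],[0,0,0],-1],[[-150,-100,130],[0,0,0],-1],[[-200,-100,130],[0,0,0],-1],[[-200,-100,130],[0,0,0],-1]]'

```text
time: 12.32
ee_pos: [0.3157, 0.1111, 0.1949]
tcp_rot: [-3.141, -0.001, 2.845]
contact_force: [0.5, -0.4, 0.2]
width: 0.094
finger_force: 0.0
```

Run:
```python
from h import *
np.set_printoptions(precision=4,suppress=True)
o=manip.get_obs();print(o['time'],o['ee_pos'],o['tcp_rot'],o['joint_positions'],o['width'])
for n in ['scene','top']:
    p=manip.capture(n); W=cloud(p).reshape(-1,3); W=W[~np.isnan(W[:,0])]
    w=W[(np.hypot(W[:,0]-.519,W[:,1]-.21)<.04)&(W[:,2]>.12)&(W[:,2]<.17)]
    t=w[w[:,2]>.134]
    print(n,len(w),len(t),cv2.minEnclosingCircle((t[:,:2]*1000).astype(np.float32)) if len(t) else '',t.mean(0),np.median(t[:,2]))
    cv2.imwrite(f'pics/{n}3.png',p['pixels'][140:290,150:350])
cv2.imwrite('pics/home.png',cv2.resize(np.hstack([cv2.imread(f'pics/{n}3.png') for n in ['scene','top']]),None,fx=2,fy=2))
```

```text
12.325 [0.3157 0.1111 0.1949] [-3.1414 -0.001   2.8448] [ 0.1292 -0.0789  1.987   0.0003  1.2345 -1.1449] 0.09395699620646868
scene 358 260 ((517.6930541992188, 208.85536193847656), 24.867164611816406) [0.5163 0.207  0.1385] 0.13864309459822124
top 395 370 ((517.8134155273438, 210.9822540283203), 23.90907096862793) [0.5175 0.2107 0.1388] 0.13872717223961722
```

View pics/home.png

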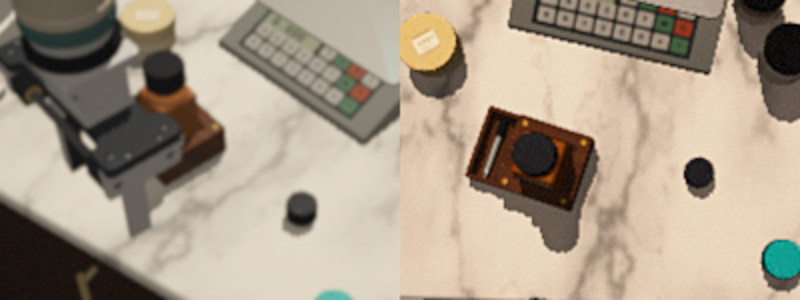

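The cap top reads 0.1386, so the bottle is fully home at about (0.518, 0.210). Next is the cap.

play_rows --targets '[[[50,25,0],[0,0,0],-1],[[100,50,0],[0,0,0],-1],[[150,75,0],[0,0,0],-1],[[199,99,0],[0,0,0],-1],[[199,99,0],[0,0,0],-1],[[199,99,-30],[0,0,0],-1],[[199,99,-55],[0,0,0],-1],[[199,99,-65],[0,0,0],-1],[[199,99,-65],[0,0,0],-1],[[199,99,-65],[0,0,0],-1]]'

```text
time: 13.68
ee_pos: [0.5192, 0.2106, 0.131]
tcp_rot: [3.141, 0.002, 2.845]
contact_force: [-0.4, -0.2, 0.2]
width: 0.0938
finger_force: 0.0
```

play_rows --targets '[[[0,0,0],[0,0,0],1],[[0,0,0],[0,0,0],1],[[0,0,0],[0,0,0],1],[[0,0,0],[0,0,0],1],[[0,0,0],[0,0,0],1],[[0,0,0],[0,0,0],1]]' --squeeze 50

```text
time: 14.42
ee_pos: [0.5186, 0.2108, 0.13]
tcp_rot: [3.141, 0.0, 2.845]
contact_force: [0.8, 0.9, 0.2]
width: 0.0464
finger_force: 50.0
```

Press down about 4 mm.

play_rows --targets '[[[0,0,-1.5],[0,0,0],1],[[0,0,-3],[0,0,0],1],[[0,0,-4.5],[0,0,0],1],[[0,0,-4.5],[0,0,0],1],[[0,0,-4.5],[0,0,0],1]]'

```text
time: 15.05
ee_pos: [0.5189, 0.2112, 0.1268]
tcp_rot: [3.14, 0.001, 2.845]
contact_force: [-0.8, 2.9, 9.4]
width: 0.0468
finger_force: 50.0
```

play_rows --targets '[[[0,0,-1],[0,0,0],1],[[0,0,-1],[0,0,0.12],1],[[0,0,-1],[0,0,0.24],1],[[0,0,-1],[0,0,0.36],1],[[0,0,-1],[0,0,0.48],1],[[0,0,-1],[0,0,0.6],1],[[0,0,-1],[0,0,0.72],1],[[0,0,-1],[0,0,0.84],1],[[0,0,-1],[0,0,0.96],1],[[0,0,-1],[0,0,1.07],1]]'

```text
time: 16.3
ee_pos: [0.5195, 0.2108, 0.1261]
tcp_rot: [-3.14, 0.003, -2.365]
contact_force: [-0.4, 0.7, 9.6]
width: 0.0465
finger_force: 50.0
```

play_rows --targets '[[[0,0,0],[0,0,0],1],[[0,0,0],[0,0,0],1]]'

```text
time: 16.55
ee_pos: [0.5195, 0.2107, 0.1261]
tcp_rot: [-3.14, 0.003, -2.368]
contact_force: [0.1, 0.7, 7.9]
width: 0.0468
finger_force: 50.0
```

play_rows --targets '[[[0,0,2],[0,0,0],1],[[0,0,5],[0,0,0],1],[[0,0,8],[0,0,0],1],[[0,0,10],[0,0,0],1],[[0,0,10],[0,0,0],1]]'

```text
time: 17.18
ee_pos: [0.5182, 0.2104, 0.1341]
tcp_rot: [3.141, -0.001, -2.368]
contact_force: [0.0, 1.6, 0.1]
width: 0.0466
finger_force: 50.0
```

play_rows --targets '[[[0,0,8],[0,0,0],1],[[0,0,20],[0,0,0],1],[[0,0,35],[0,0,0],1],[[0,0,50],[0,0,0],1],[[0,0,65],[0,0,0],1],[[0,0,65],[0,0,0],1],[[0,0,65],[0,0,0],1],[[0,0,65],[0,0,0],1]]'

```text
time: 18.18
ee_pos: [0.5179, 0.2103, 0.1988]
tcp_rot: [3.141, -0.001, -2.368]
contact_force: [0.0, 0.1, -0.7]
width: 0.0466
finger_force: 50.0
```

Run:
```python
from h import *
o=manip.get_obs();print(o['time'],o['ee_pos'],o['tcp_rot'],o['contact_force'],o['width'],o['finger_force'])
p=manip.capture('scene'); cv2.imwrite('pics/off.png',cv2.resize(p['pixels'][120:260,160:340],None,fx=4,fy=4))
W=cloud(p)
for t in ['cap','bottle']:
    for d in manip.silhouettes(p,t)[:2]:
        w=W[d['pixels']]; w=w[~np.isnan(w[:,0])]; print(t,d['confidence'],d['box'],np.percentile(w,[2,98],axis=0).round(4))
```

```text
18.175 [0.51794011 0.21032345 0.19878519] [ 3.14076914e+00 -1.34036518e-03 -2.36839393e+00] [ 0.03313834  0.12369282 -0.74594275] 0.046598972648261835 49.992887042462826
cap 0.79 [306.8, 283.8, 327.2, 313.3] [[ 0.3881 -0.1031  0.0024]
 [ 0.4315 -0.0577  0.032 ]]
cap 0.76 [292.9, 237.4, 306.5, 256.5] [[0.4956 0.0047 0.0047]
 [0.5287 0.0362 0.0254]]
bottle 0.57 [215.9, 169.6, 251.8, 210.9] [[0.488  0.1783 0.0353]
 [0.538  0.2378 0.1293]]
```

View pics/off.png

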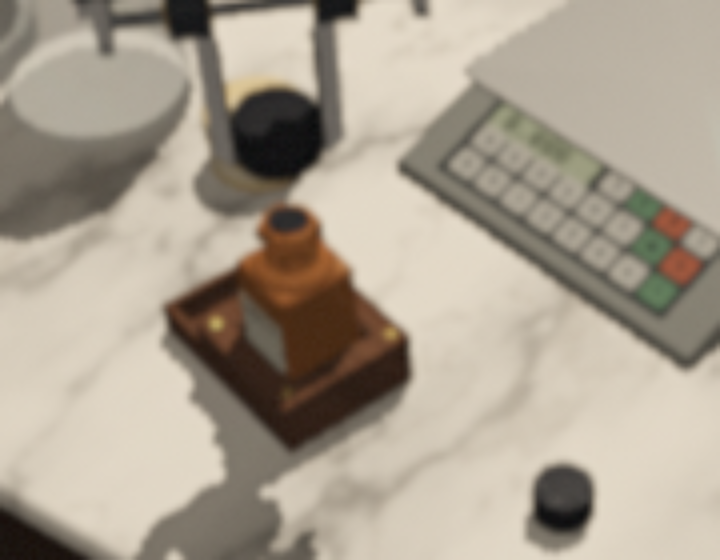

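The cap is off and held at (277,133) in the crop, level above the open neck at (288,218). The bottle's rim reads 0.129, so it is still home. Handing in.

```bash
python3 -c "
from station import manip
print(manip.job_done())"
```

```text
the job is handed in; nothing more can be done
None
```

The bottle was tipped to about 45°, set fully home in the well and uncapped, and the job is handed in with the cap held level about 5 cm above the open neck; the hand-in returned no verdict, and I made no separate check of the dish, jar and card box.

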